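# Cap the reamer vial, stopping half way to the lock

## Task

Take the bead reamer out of the wooden spool and push it down into the glass vial on the stand until its wooden head rests on the vial's mouth, then let it go. Then set the bayonet cap over it, its wing in line with the single entry bars on the collar, right down on the collar, and turn it clockwise (seen from above) until the wing points at the raised dot on the collar, half way to the lock; it must not reach the spring catch. Finish while still gripping the cap there, and leave everything else on the table where it is.

Things in the scene. Friction and masses are not known exactly. Their poses are not given: they have to be found in the camera images.
- rod_head (a point): centre of the wooden head of the bead reamer, a loose 30 g steel rod standing upright in the spool. Head: upright cylinder 16 mm in diameter, 20 mm tall (centre 10 mm above its shoulder). Below it a shaft 7 mm in diameter, 60 mm long, the last 8 mm tapering to 3 mm; the foot is 70 mm below this point. z points up along the rod.
- holder: fixed wooden spool-shaped holder, 52 mm across, 45 mm tall, with an 8.4 mm hole down its middle in which the reamer stands; the reamer's foot is 8 mm above the table, 37 mm of its shaft in the hole, so it lifts straight up. Origin under its centre. The places of holder, stand and frame are swapped at random.
- vial_mouth (a point): centre of the mouth of the glass vial, 85 mm above the table, on the vial's axis. The bore is 11 mm in diameter, 67 mm deep, open above; the reamer is home when its shoulder rests on the mouth (rod_head 10 mm above this point). z up; +x and -x point to the two entry gaps of the bayonet collar.
- stand: vial stand fixed to the table, wooden foot 96 mm across; origin under its centre, axes as vial_mouth. Metal collar at the vial's top: flange 68 mm across, 11 mm below the mouth, on which the cap's rim rests; on the neck above it two bayonet ledges, 36 mm across, tops level with the mouth, undersides 7 mm above the flange. Gaps between them lie at +x and -x, a single dark bar by each on the flange.
- half_mark (a point): raised dot on the flange, 28.5 mm from the axis, 11 mm below the mouth; a second one lies opposite. Its x points outward, 55 degrees clockwise (seen from above) from vial_mouth's x. The cap's wing must end along this x, either way round. Lugs pass the gaps within about 10 degrees, then turn only clockwise: 55 half way, catch felt at about 70, locked at 110 (double bars).
- cap_wing (a point): centre of the wing on the metal bayonet cap: an upright bar to grip, 42 mm long along this point's x, 14 mm thick along y, 24 mm tall, 12 mm above the cap's round top and 51 mm above its rim; z up. Seated on the flange, this point is 40 mm above vial_mouth; if the lugs stand on the ledges instead, 50 mm. Turned half round the cap is the same.
- cap: the loose bayonet cap, about 60 g, standing rim down on the floor of the pink frame; origin at the centre of its rim. Body 46 mm across, 39 mm tall, wing on top; hollow below (bore 39 mm, 35 mm deep, clears the reamer's head); two inward lugs on its x axis 1 to 5 mm above the rim, 6 mm wide, reaching to 14.5 mm from the axis.
- frame: pink plastic bead mat frame, fixed, 160 x 160 mm, rim 10 mm tall, grey floor 4 mm above the table; origin under its centre.
- catch (a joint): how far the small spring catch in the flange is pressed down (m): 0 untouched, about 0.002 while a lug passes over it. It lies 90 degrees clockwise of vial_mouth's x and pushes back with up to 3 N.
- tealight: glass tealight cup, 38 mm across, 30 mm tall, standing in one corner of the pink frame; origin under its centre. To be left alone.
- pliers: split-ring pliers lying flat, 125 mm long, 40 mm wide, 12 mm tall, beyond the task's things; origin at the pivot on the table. To be left alone.
- case: compact closed plastic case, 70 x 100 mm, 28 mm tall; origin under its centre. To be left alone.
- beadjar: small lidded bead jar, 40 mm across, 50 mm tall; origin under its centre. To be left alone.
- tweezers: tweezers lying flat, 105 x 8 mm, 6 mm tall, between the left and middle places; origin under their centre. To be left alone.
- scoop: flat metal bead scoop, 100 x 12 mm, 6 mm tall, between the right and middle places; origin near its centre, on the table. To be left alone.
- bobbin: wooden bobbin standing up, 36 mm across, 32 mm tall; origin under its centre. To be left alone.

How it is judged (in metres and radians):
On the way, in this order (a step that is already met when the one before it is completed fails the run):
1. the reamer stands fully home in the vial, let go (horizontal distance between rod_head and vial_mouth below 0.006 m and z of rod_head in the frame of vial_mouth between 0.005 and 0.013 m and angle between rod_head's own z axis and vertical below 0.12 rad and contact force between the fingers and rod below 0.1 N), for 0.2 s.
2. the cap sits down on the collar with its lugs in the entry gaps (horizontal distance between cap_wing and vial_mouth below 0.005 m and z of cap_wing in the frame of vial_mouth between 0.036 and 0.0435 m and angle between cap_wing's own z axis and vertical below 0.1 rad and angle between the x axis of cap_wing and the x axis of vial_mouth, either way round below 0.4 rad), for 0.05 s.
At the end, for the whole second after the job is handed in: Reamer home and upright (head centre 5-13 mm above the mouth, within 6 mm of its axis); cap down on the collar (wing centre 36-43.5 mm above the mouth, within 5 mm, upright), wing within 0.18 rad of the dot, still, catch not pressed, fingers gripping the cap with over 1 N (horizontal distance between rod_head and vial_mouth below 0.006 m and z of rod_head in the frame of vial_mouth between 0.005 and 0.013 m and angle between rod_head's own z axis and vertical below 0.12 rad and horizontal distance between cap_wing and vial_mouth below 0.005 m and z of cap_wing in the frame of vial_mouth between 0.036 and 0.0435 m and angle between cap_wing's own z axis and vertical below 0.1 rad and angle between the x axis of cap_wing and the x axis of half_mark, either way round below 0.18 rad and contact force between the fingers and cap above 1 N and value of joint catch below 0.001 m and linear speed of cap below 0.02 m/s and angular speed of cap below 0.15 rad/s); the arm keeps its last pose, push and grip.
It fails at once if the cap reaches the spring catch (value of joint catch above 0.001 m).
It fails at once if a bystander is shifted by more than 3 cm (distance of any of tealight, pliers, case, beadjar, tweezers, scoop, bobbin from where it was at the start of the episode above 0.03 m).
It also fails if it takes over 70 s, if anything falls off the work surface, if the arm or the gripper's body presses on something with over 40 N, if the wrist force passes 120 N, or if a joint passes its speed limit or range.

## Robot

A 6-joint arm with a two-finger parallel gripper is mounted at the origin on the work surface. World frame = base frame: x ahead of the robot, y to its left, z up, the work surface at z = 0. Lengths are in mm, angles in degrees, forces in N, time in s.
With the tool pointing down it reaches from about 350 to 850 mm from the base axis. Payload 8.1 kg.
Tool frame: the origin (TCP) lies between the finger pads; the fingertips stand 22 mm ahead of it and the grasp point (between the pads) lies 3 mm ahead of it (r.nose_length is the z of the fingertips in the tool frame, in mm); z points along the fingers, x is the direction in which the jaws open and shut, and the axes are right-handed (so a half turn about z gives the same grasp; the last joint's range is limited). The gripper opens to 85 mm and grips with 20 to 120 N. Pads are 22 mm wide; open, the fingers measure 114 mm over their backs; the gripper's body (76 mm by 85 mm) begins 54 mm behind the grasp point. The pads swing forward as they close: fully open they stand 13 mm farther back than shut.
Start: joints at [64.034, 7.471, 85.268, -0, 87.261, -4.893], TCP at [215.717, 559.885, 253.292] pointing down, gripper open.
Joint ranges: [-169.43, 169.43], [-51.17, 129.36], [1.28, 143.12], [-76.62, 256.62], [0, 156.53], [-152.29, 152.29]. Speed limits (degrees/s): [136.94, 136.94, 159.86, 180, 180, 180].

## Interface

Orientations are given as [roll, pitch, yaw] about the fixed x, y, z axes, in that order (R = Rz(yaw) Ry(pitch) Rx(roll)).
In Python, from bench import r gives the robot as it stands.
- The arm moves only by the shell command python3 -m jog 'ROWS' [FORCE]. ROWS is JSON, a list of rows, each a list of 5 numbers: the shift along the tool's x, y, z in m, then the turn about the tool's z in degrees, then the opening in per cent of the stroke, from 0 (shut) to 100 (fully open). A call has 1 to 8 rows; each row is the pose to reach, as a shift and turn from the pose measured when the call began, along the tool's axes at that moment; what a row does not reach only later rows make up. A row lasts 1/10 s, in which the tool goes at most 50 mm and 8.59 degrees, less where a joint would pass 70% of its speed; a pose out of reach is approached as far as the arm can. A call with a gripper value outside its range is refused whole. The fingers move at their own pace and stop on an object; FORCE is the grip in N (left out, the last holds). Time passes only in rows, so rows that repeat a pose let the fingers close. It gives the time, the measured TCP pose, the force and the opening at its end, in the units of the state.
- r.sense(): the state, without advancing time (a new reading comes with each control period).
- r.snapshot(name): name is "scene" or "top" or "wrist"; returns a dict with "image" (384x512x3 uint8, red, green, blue), "K" (3x3 intrinsics, pixels), "distortion" ([k1, k2, p1, p2, k3] as OpenCV has them; the pictures are not rectified), "T" (4x4, takes a point from camera to world coordinates); the wrist camera has in their place "tool_from_camera" (4x4, takes a point from camera to tool coordinates, whose origin is the TCP and whose axes are the tool frame's). Camera axes: x right, y down, z forward; pixel columns grow to the right and rows downward; lengths in mm; the calibration is good to about 2 mm. A picture is of the moment at which its call begins: read the wrist's pose just before it. There is no depth.
- r.hand_in(): hands the job in, once; it reports no verdict.
Trained networks look in a picture, given as the dict that the camera call returned (one of the last four; its "shot" number tells which), for a name from the list of things; names that differ only in an ending like _2 or _b are one class to them, and where a whole thing is asked for, a point or a joint stands for the part that bears it (a point fixed in the world has none). Each returns a list of dicts, best first, with "conf" (0 to 1); they miss things now and then, are a little off and sometimes report something else, mostly with a low value. They report only what shows in the picture. A call takes as long as a camera call.
- r.search_frame(picture, label): "bbox" ([left, top, right, bottom] in pixels, round what is visible of it).
- r.pinpoint(picture, label): "uv" ([column, row] in pixels: a listed point, or the origin of a listed thing).
The state is a dict: "time": time; "joint_pos": joint angles; "qd": joint speeds; "joint_efforts": joint torques, N m; "tool_pos": TCP position; "tcp_rot": TCP orientation; "ft_force": force on the tool from outside, world axes, zero at the start; "wrist_torque": the same for the moment, N m; "finger_gap": finger opening in mm.
Only numpy, scipy, OpenCV 4.12 (cv2) and the standard library are available. Lean on these libraries where they do the work, as an engineer would, in place of code of your own. Each camera call takes 0.05 s, during which the arm holds its last target. There are 200 camera calls.

## Working session

There is one attempt and no reset: what is moved stays moved. The work goes in short steps, Python scripts to look and compute and a shell command to move; the robot and the scene stay as the last step left them, time stands still between calls to the robot, and variables do not carry over. Pictures are saved under pics/ and viewed, about 8 in all and at most 12, crops included, and the job is handed in when it is done.

```bash
mkdir -p pics; cat > h.py <<'E'
import numpy as np, cv2
from scipy.spatial.transform import Rotation as Ro
from bench import r
def tool():
    s=r.sense(); T=np.eye(4); T[:3,:3]=Ro.from_euler('xyz',s['tcp_rot'],degrees=True).as_matrix(); T[:3,3]=s['tool_pos']; return s,T
def snap(n,save=None):
    s,T=tool(); p=r.snapshot(n)
    p['W']=p['T'] if 'T' in p else T@np.array(p['tool_from_camera'])
    p['W']=np.array(p['W'])
    if save: cv2.imwrite('pics/'+save,p['image'][:,:,::-1])
    return p
def ray(p,uv):
    q=cv2.undistortPoints(np.array([[uv]],float),np.array(p['K']),np.array(p['distortion']))[0,0]
    d=p['W'][:3,:3]@[q[0],q[1],1]; return p['W'][:3,3],d
def onz(p,uv,z):
    o,d=ray(p,uv); return o+d*(z-o[2])/d[2]
def proj(p,X):
    M=np.linalg.inv(p['W']); return cv2.projectPoints(np.array(X,float).reshape(-1,3),cv2.Rodrigues(M[:3,:3])[0],M[:3,3],np.array(p['K']),np.array(p['distortion']))[0][:,0]
def rel(xyz):
    s,T=tool(); return (np.linalg.inv(T)@np.r_[xyz,1])[:3]/1000
E
cat > a.py <<'E'
from h import *
print(r.sense())
Z=dict(rod_head=115-37+0,vial_mouth=85,half_mark=74,cap_wing=55,holder=0,stand=0,frame=0,cap=4,tealight=4,pliers=0,case=0,beadjar=0,tweezers=0,scoop=0,bobbin=0)
Z['rod_head']=78
for n in ['top','scene']:
    p=snap(n,n+'.png')
    for k,z in Z.items():
        for d in r.pinpoint(p,k)[:2]: print(n,k,np.round(d['uv'],1),round(d['conf'],2),np.round(onz(p,d['uv'],z),1))
E
python3 a.py; python3 -c "
import cv2,numpy as np
cv2.imwrite('pics/both.png',np.vstack([cv2.imread('pics/top.png'),cv2.imread('pics/scene.png')])[:, :])"
```

```text
{'time': 0.0, 'joint_pos': array([ 6.40358549e+01,  7.51467036e+00,  8.53300405e+01,  1.15158264e-03,
        8.72632216e+01, -4.89384027e+00]), 'qd': array([ 0.04773474,  0.05966759, -0.0573593 , -0.00104182,  0.05965624,
        0.03215663]), 'joint_efforts': array([ 7.88219004e-04, -5.69412410e+01, -5.00556958e+01, -3.47015430e-05,
        1.50467036e-02,  6.47454067e-05]), 'tool_pos': array([215.45849524, 559.41970688, 252.24168223]), 'tcp_rot': array([-1.79989646e+02,  1.07440856e-01,  6.89296488e+01]), 'ft_force': array([ 0.23212474, -0.40032539, -0.13103365]), 'wrist_torque': array([-0.04677827, -0.00460131, -0.01440849]), 'finger_gap': 85.46784687010411}
top rod_head [253.  240.2] 0.51 [498.8   6.4  78. ]
top vial_mouth [139.2 213.9] 0.79 [553.9 271.9  85. ]
top half_mark [147.1 201.9] 0.91 [584.9 259.1  74. ]
top half_mark [197.4 251.4] 0.33 [471. 134.  74.]
top cap_wing [379.3 216.3] 0.81 [ 564.9 -296.8   55. ]
top holder [255.3 246.1] 0.82 [4.921e+02 2.000e-01 0.000e+00]
top stand [149.6 222.4] 0.79 [546.7 269.6   0. ]
top stand [157.1 146.5] 0.44 [750.1 266.    0. ]
top f
[... 977 characters left out ...]
72.7  74. ]
scene cap_wing [180.9 140.7] 0.73 [ 570.1 -289.    55. ]
scene holder [268.5 176.7] 0.78 [490.6  -7.   -0. ]
scene stand [341.9 231. ] 0.55 [542.5 266.8   0. ]
scene frame [192.9 155.2] 0.86 [ 555.6 -260.1    0. ]
scene cap [182.8 149.7] 0.83 [ 558.5 -302.     4. ]
scene pliers [145.1 183.3] 0.69 [ 734.9 -286.1    0. ]
scene pliers [336.1 222.3] 0.6 [525.5 240.7   0. ]
scene case [226.9 234.2] 0.73 [733.2  30.7   0. ]
scene beadjar [297.1 289.3] 0.8 [757.1 262.6   0. ]
scene tweezers [316.7 190.6] 0.47 [453.8 139.4   0. ]
scene scoop [236.  158.8] 0.49 [ 485.8 -137.5    0. ]
scene bobbin [227.1 237.1] 0.65 [740.1  37.1   0. ]
scene bobbin [177.5 211.1] 0.49 [ 754.5 -130.3    0. ]
```

View pics/top.png

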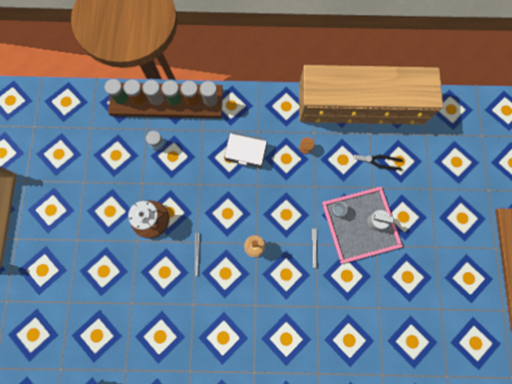

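View pics/scene.png

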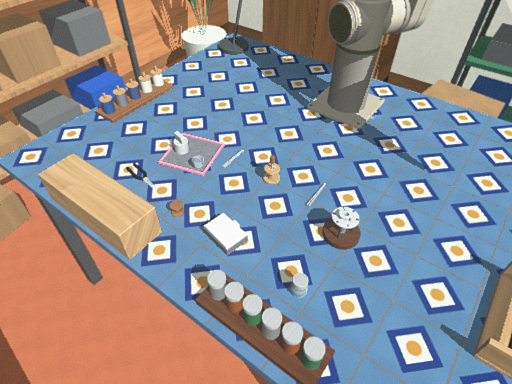

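```bash
python3 -c "
from h import *
p=snap('wrist');print(np.round(p['tool_from_camera'],2),np.round(p['K'],0))
print(rel([554,268,300]),rel([492,0,300]),rel([560,-300,300]))"
```

```text
[[   1.      0.      0.     -1.53]
 [  -0.      0.95    0.3   -78.23]
 [  -0.     -0.3     0.95 -120.77]
 [   0.      0.      0.      1.  ]] [[323.   0. 249.]
 [  0. 323. 195.]
 [  0.   0.   1.]]
[-0.15074907  0.42062468 -0.04671234] [-0.42312066  0.45911775 -0.04670879] [-0.67861689  0.63042354 -0.04670745]
```

```bash
python3 -m jog '[[-0.02,0.05,-0.01,0,100],[-0.04,0.1,-0.02,0,100],[-0.06,0.15,-0.03,0,100],[-0.075,0.2,-0.04,0,100],[-0.095,0.25,-0.047,0,100],[-0.11,0.3,-0.047,0,100],[-0.13,0.35,-0.047,0,100],[-0.15,0.42,-0.047,0,100]]' && python3 -m jog '[[0,0.02,0,0,100],[0,0.02,0,0,100],[0,0.02,0,0,100],[0,0.02,0,0,100]]' && cat > b.py <<'E'
from h import *
import sys
p=snap('wrist',sys.argv[1]+'.png'); s=r.sense(); print(np.round(s['tool_pos'],1),np.round(s['tcp_rot'],2),s['time'])
Z=dict(rod_head=78,vial_mouth=85,half_mark=74,cap_wing=55,holder=0,stand=0,cap=4)
for k in sys.argv[2:]:
    for d in r.pinpoint(p,k)[:3]: print(k,np.round(d['uv'],1),round(d['conf'],2),np.round(onz(p,d['uv'],Z[k]),1))
E
python3 b.py w1 vial_mouth half_mark stand
```

```text
time: 2.45
tool_pos: [515.6, 298.4, 300.7]
tcp_rot: [180.0, -0.0, 68.9]
ft_force: [0.6, 0.9, -0.8]
finger_gap: 85.3
time: 2.85
tool_pos: [533.5, 292.0, 300.7]
tcp_rot: [180.0, -0.0, 69.0]
ft_force: [0.0, 0.2, 0.9]
finger_gap: 85.6
[533.4 292.2 300.8] [ 1.7998e+02 -5.0000e-02  6.9010e+01] 2.9
vial_mouth [237.4 189.4] 0.85 [549.6 270.6  85. ]
half_mark [239.9 211.7] 0.85 [578.4 261.9  74. ]
stand [237.4 172.9] 0.71 [550.7 267.    0. ]
stand [144.  332.2] 0.42 [740.2  31.1   0. ]
```

View pics/w1.png

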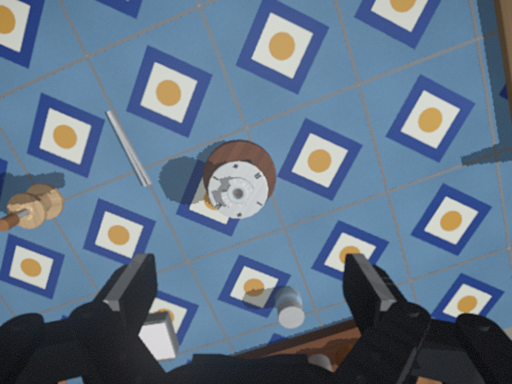

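```bash
python3 -m jog '[[-0.01,0.03,0.05,0,100],[-0.014,0.036,0.09,0,100],[-0.014,0.036,0.14,0,100],[-0.014,0.036,0.14,0,100],[-0.014,0.036,0.14,0,100],[-0.014,0.036,0.14,0,100]]' && python3 b.py w2 vial_mouth half_mark stand; python3 -c "
import cv2
i=cv2.imread('pics/w2.png');cv2.imwrite('pics/w2c.png',cv2.resize(i[80:280,140:380],None,fx=3,fy=3,interpolation=cv2.INTER_CUBIC))"
```

```text
time: 3.65
tool_pos: [563.9, 267.4, 165.0]
tcp_rot: [179.7, -0.3, 69.1]
ft_force: [-0.1, 0.3, 0.6]
finger_gap: 85.3
[564.2 267.5 165.4] [179.69  -0.29  69.06] 3.7
vial_mouth [246.1 195.1] 0.79 [549.9 269.4  85. ]
half_mark [248.9 234. ] 0.88 [581.3 259.4  74. ]
stand [245.8 170.7] 0.93 [553.7 267.2   0. ]
```

View pics/w2c.png

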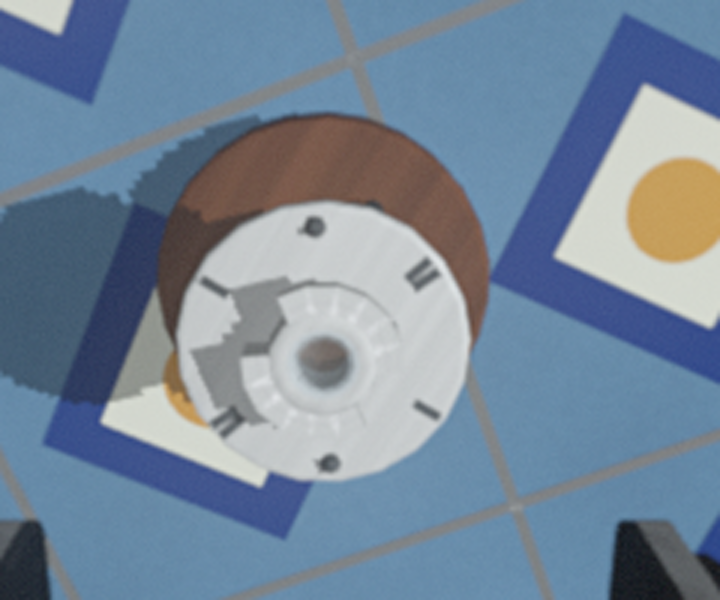

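```bash
cat > c.py <<'E'
from h import *
p=snap('wrist')
f=lambda u,v,z=74: onz(p,(u/3+140,v/3+80),z)[:2]
print('mouth',f(325,361,85))
for a,b in [((313,227),(330,463)),((214,287),(427,410)),((421,275),(227,421))]:
    A,B=f(*a),f(*b); print((A+B)/2,np.linalg.norm(A-B)/2,np.degrees(np.arctan2(*(A-B)[::-1])))
print(rel([492,0,250]))
E
python3 c.py
```

```text
mouth [553.1495244  269.14434732]
[553.84243373 268.11812576] 28.439026165491388 162.871786911855
[553.95083789 268.29736568] 28.50087072267897 -142.31122859705704
[553.853651   268.07730251] 28.305630793287243 107.3623915110641
[-0.27436513  0.02916852 -0.08751732]
```

```bash
python3 -m jog '[[-0.045,0.007,-0.005,0,100],[-0.09,0.015,-0.005,0,100],[-0.14,0.025,-0.005,0,100],[-0.19,0.035,-0.005,0,100],[-0.24,0.04,-0.005,0,100],[-0.274,0.045,-0.005,0,100],[-0.274,0.045,-0.005,0,100],[-0.274,0.045,-0.005,0,100]]' && python3 -m jog '[[0,0,0,0,100],[0,0,0,0,100]]' && python3 b.py w3 rod_head holder
```

```text
time: 4.7
tool_pos: [507.6, -5.9, 168.5]
tcp_rot: [179.7, -0.2, 68.9]
ft_force: [0.4, 0.2, 0.4]
finger_gap: 85.8
time: 4.9
tool_pos: [508.1, -4.8, 168.9]
tcp_rot: [179.7, -0.3, 69.0]
ft_force: [-0.7, -0.8, -0.4]
finger_gap: 85.0
[508.   -4.8 168.7] [179.7   -0.25  69.  ] 4.95
rod_head [255.5 183.9] 0.72 [492.2   4.7  78. ]
holder [251.2 157.5] 0.67 [489.1   3.6   0. ]
```

View pics/w3.png

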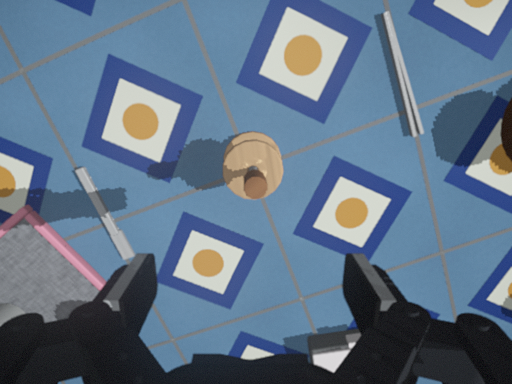

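```bash
python3 - <<'E'
from h import *
p=snap('wrist')
print(r.nose_length,onz(p,(256.5,188),88),proj(p,[[491.5,4.5,88],[491.5,4.5,68],[491.5,4.5,45]]),rel([491.5,4.5,92]))
E
```

```text
22.0 [491.78228116   5.00310676  88.        ] [[255.62198213 187.87793835]
 [254.97515362 179.76848212]
 [254.35267221 171.96724277]] [ 0.00280326 -0.01895005  0.0762991 ]
```

```bash
python3 -m jog '[[0.003,-0.018,0,0,100],[0.003,-0.019,0.03,0,100],[0.003,-0.019,0.06,0,100],[0.003,-0.019,0.076,0,100],[0.003,-0.019,0.076,0,60],[0.003,-0.019,0.076,0,0],[0.003,-0.019,0.076,0,0],[0.003,-0.019,0.076,0,0]]' 35 && python3 -m jog '[[0,0,0,0,0],[0,0,0,0,0],[0,0,0,0,0],[0,0,0,0,0],[0,0,0,0,0]]'
```

```text
time: 5.9
tool_pos: [492.6, 4.6, 93.8]
tcp_rot: [179.6, -0.3, 69.0]
ft_force: [-0.2, -1.2, -0.4]
finger_gap: 28.4
time: 6.4
tool_pos: [493.0, 4.6, 94.2]
tcp_rot: [179.5, -0.3, 69.0]
ft_force: [-0.6, -1.1, 3.7]
finger_gap: 14.2
```

```bash
python3 -m jog '[[0,0,-0.02,0,0],[0,0,-0.04,0,0],[0,0,-0.06,0,0],[0,0,-0.08,0,0],[0,0,-0.1,0,0],[0,0,-0.1,0,0],[0,0,-0.1,0,0]]' && python3 - <<'E'
from h import *
s,T=tool();print(s['finger_gap'],T[:3,:3]); print(rel([553.6,268.4,194]))
p=snap('wrist','w4.png'); print(r.pinpoint(p,'rod_head'),r.search_frame(p,'rod_head'))
E
```

```text
time: 7.1
tool_pos: [492.1, 4.4, 194.0]
tcp_rot: [179.5, -0.3, 69.0]
ft_force: [0.8, 0.2, -1.0]
finger_gap: 14.0
13.96951110210718 [[ 0.35861036  0.93343974  0.00942644]
 [ 0.93347378 -0.35864129  0.00176861]
 [ 0.0050316   0.00816509 -0.99995401]]
[ 0.26848349 -0.03730776  0.00099765]
[{'uv': [249.5, 260.2], 'conf': 0.84}] [{'bbox': [233.8, 207.1, 266.1, 288.5], 'conf': 0.64}]
```

View pics/w4.png

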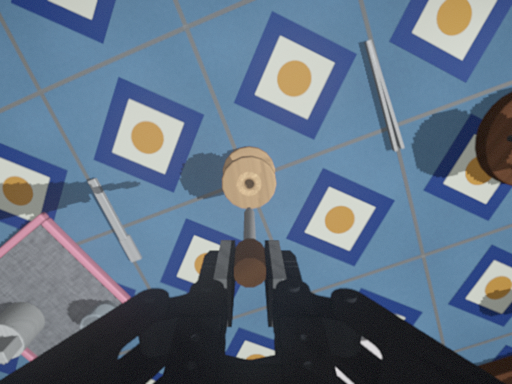

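```bash
python3 - <<'E'
from h import *
p=snap('wrist')
s,T=tool();Ti=np.linalg.inv(T)
for uv,z in [((249.5,184),45),((249.5,208),108),((249.5,260.2),178)]:
    X=onz(p,uv,z); print(X,(Ti@np.r_[X,1])[:3])
i=p['image'][160:300,200:300,::-1]; cv2.imwrite('pics/w5.png',cv2.resize(i,None,fx=4,fy=4,interpolation=cv2.INTER_CUBIC))
E
```

```text
[489.3134181    4.57434283  45.        ] [ -1.27082586  -2.68047951 147.69217297]
[488.04138352   4.71755274 108.        ] [-1.31775015 -3.57071771 84.68547606]
[488.18779398   4.27855708 178.        ] [-1.36876294 -2.88936872 14.68728098]
```

View pics/w5.png

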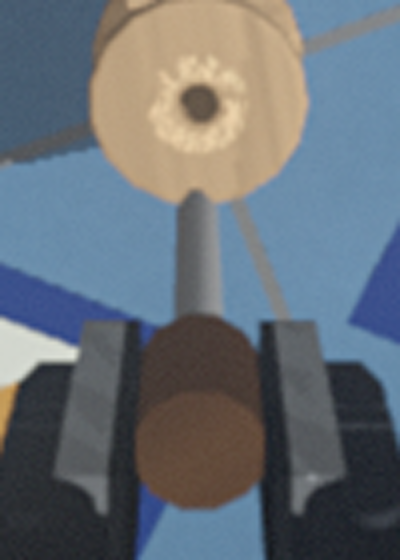

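```bash
python3 -m jog '[[0.045,-0.006,-0.01,0,0],[0.09,-0.012,-0.01,0,0],[0.135,-0.018,-0.01,0,0],[0.18,-0.023,-0.01,0,0],[0.225,-0.029,-0.01,0,0],[0.27,-0.034,-0.01,0,0],[0.27,-0.034,-0.01,0,0],[0.27,-0.034,-0.01,0,0]]' && python3 -m jog '[[0,0,0,0,0],[0,0,0,0,0]]' && python3 - <<'E'
from h import *
p=snap('wrist'); s,T=tool();Ti=np.linalg.inv(T); print(s['tool_pos'],s['finger_gap'])
for k,z in [('vial_mouth',85),('stand',0),('half_mark',74)]:
    for d in r.pinpoint(p,k)[:2]:
        X=onz(p,d['uv'],z); print(k,d,X,(Ti@np.r_[X,1])[:3])
i=p['image'][110:300,150:350,::-1]; cv2.imwrite('pics/w6.png',cv2.resize(i,None,fx=3,fy=3,interpolation=cv2.INTER_CUBIC))
E
```

```text
time: 8.1
tool_pos: [555.6, 269.4, 202.0]
tcp_rot: [179.8, -0.1, 69.1]
ft_force: [0.0, -0.3, 0.0]
finger_gap: 14.4
time: 8.3
tool_pos: [555.3, 268.1, 201.5]
tcp_rot: [179.8, -0.1, 69.0]
ft_force: [0.5, 0.4, -0.4]
finger_gap: 14.4
[555.44176155 268.11474092 201.80740767] 14.620181930572365
vial_mouth {'uv': [248.4, 192.0], 'conf': 0.71} [550.29267886 267.90385658  85.        ] [ -2.24950779  -5.13253415 116.78666371]
vial_mouth {'uv': [126.9, 365.4], 'conf': 0.28} [669.09865571  99.65716319  85.        ] [-116.80637316  166.03518754  117.168269  ]
stand {'uv': [250.0, 168.3], 'conf': 0.98} [551.94227805 268.92914885   0.        ] [ -0.85371185  -4.2507124  201.79281964]
half_mark {'uv': [254.1, 223.4], 'conf': 0.55} [580.70693163 261.29479405  74.        ] [  2.44914948  25.59387992 127.90046493]
```

View pics/w6.png

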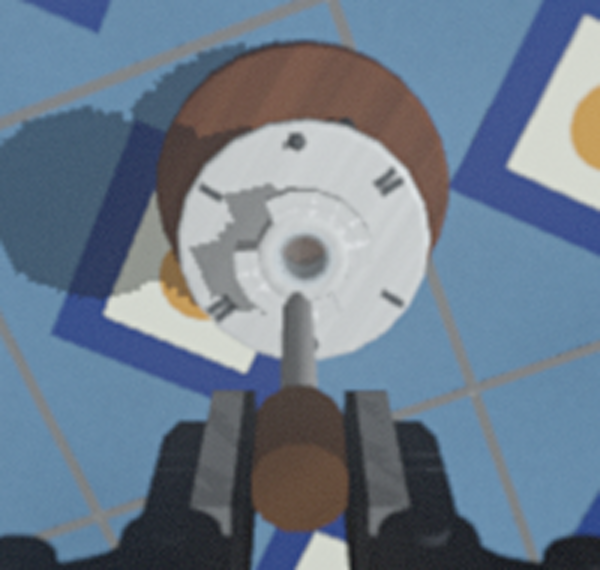

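```bash
python3 - <<'E'
from h import *
p=snap('wrist'); s,T=tool();Ti=np.linalg.inv(T)
for uv,z in [((306,256),85),((303,244),74),((299,297),116),((298,380),168),((299.5,482),196)]:
    X=onz(p,(uv[0]/3+150,uv[1]/3+110),z); print(z,X,(Ti@np.r_[X,1])[:3])
E
```

```text
85 [554.59073323 269.99041992  85.        ] [  0.45464852  -1.99273778 117.31369064]
74 [554.50870636 269.28410548  74.        ] [ -0.26309743  -1.8616154  128.31247495]
116 [553.66694444 268.28351752 116.        ] [-1.38854462 -2.11862226 86.30798643]
168 [549.95703092 269.30259766 168.        ] [-1.62733071 -5.73555658 34.29200091]
196 [553.25246882 268.19685525 196.        ] [-1.40819529 -2.14846622  6.30687379]
```

```bash
python3 -m jog '[[0.0015,0,0,0,0],[0.0015,0,0.02,0,0],[0.0015,0,0.035,0,0],[0.0015,0,0.05,0,0],[0.0015,0,0.05,0,0]]' && python3 -m jog '[[0,0,0.01,0,0],[0,0,0.02,0,0],[0,0,0.03,0,0],[0,0,0.036,0,0],[0,0,0.036,0,0]]'
```

```text
time: 9.05
tool_pos: [554.6, 269.4, 148.7]
tcp_rot: [-180.0, 0.1, 69.0]
ft_force: [-0.7, -0.7, -0.5]
finger_gap: 14.1
time: 9.55
tool_pos: [554.4, 269.3, 112.1]
tcp_rot: [-180.0, 0.1, 69.0]
ft_force: [0.2, -0.4, -0.1]
finger_gap: 14.4
```

Down 2 mm more with the force watched.

```bash
python3 -m jog '[[0,0,0.001,0,0],[0,0,0.002,0,0],[0,0,0.003,0,0],[0,0,0.003,0,0]]'
```

```text
time: 9.95
tool_pos: [554.9, 269.5, 111.4]
tcp_rot: [180.0, 0.0, 69.1]
ft_force: [-7.4, -3.4, 13.7]
finger_gap: 14.2
```

```bash
python3 -m jog '[[0,0,0,0,20],[0,0,0,0,50],[0,0,0,0,60],[0,0,0,0,60],[0,0,-0.03,0,100],[0,0,-0.06,0,100],[0,0,-0.08,0,100],[0,0,-0.08,0,100]]' && python3 b.py w7 vial_mouth rod_head; python3 -c "
import cv2
i=cv2.imread('pics/w7.png');cv2.imwrite('pics/w7c.png',cv2.resize(i[100:280,150:350],None,fx=3,fy=3,interpolation=cv2.INTER_CUBIC))"
```

```text
time: 10.75
tool_pos: [556.9, 270.4, 195.4]
tcp_rot: [179.7, -0.2, 69.1]
ft_force: [0.7, -0.6, 0.5]
finger_gap: 85.3
[556.  270.  193.1] [ 1.7981e+02 -9.0000e-02  6.9050e+01] 10.8
vial_mouth [246.2 193. ] 0.58 [550.6 269.2  85. ]
rod_head [246.2 197.2] 0.63 [555.8 267.1  78. ]
```

View pics/w7c.png

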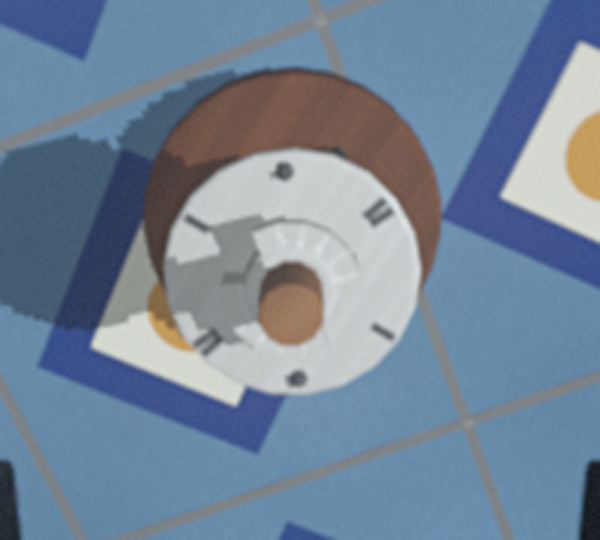

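```bash
python3 - <<'E'
from h import *
p=snap('wrist'); s,T=tool()
print(s['joint_pos'],s['tool_pos'])
for uv,z in [((291,312),105),((290,274.5),74)]: print(onz(p,(uv[0]/3+150,uv[1]/3+100),z))
print(rel([575,-307,200]))
E
```

```text
[ 2.11803198e+01  1.21439047e+01  8.67707259e+01 -5.79398543e-02
  8.12393411e+01 -4.78607446e+01] [554.05011365 269.2247682  189.52958109]
[547.42547967 268.63868194 105.        ]
[547.86883981 267.91593827  74.        ]
[-0.53066663  0.22558307 -0.00941884]
```

```bash
python3 -m jog '[[-0.04,0.018,-0.01,0,100],[-0.08,0.036,-0.01,0,100],[-0.125,0.054,-0.01,0,100],[-0.17,0.072,-0.01,0,100],[-0.215,0.09,-0.01,0,100],[-0.26,0.11,-0.01,0,100],[-0.305,0.13,-0.01,0,100],[-0.35,0.15,-0.01,0,100]]' && python3 -m jog '[[-0.045,0.018,0,0,100],[-0.09,0.036,0,0,100],[-0.135,0.054,0,0,100],[-0.18,0.075,0,0,100],[-0.18,0.075,0,0,100],[-0.18,0.075,0,0,100],[-0.18,0.075,0,0,100],[-0.18,0.075,0,0,100]]' && python3 b.py w8 cap_wing cap; python3 -c "
import cv2
i=cv2.imread('pics/w8.png');cv2.imwrite('pics/w8c.png',cv2.resize(i[80:280,130:370],None,fx=3,fy=3,interpolation=cv2.INTER_CUBIC))"
```

```text
time: 11.75
tool_pos: [567.9, -113.0, 198.4]
tcp_rot: [-179.8, 0.2, 69.1]
ft_force: [1.5, -0.9, -0.2]
finger_gap: 85.4
time: 12.55
tool_pos: [573.7, -306.3, 198.1]
tcp_rot: [-179.7, 0.1, 69.1]
ft_force: [1.0, 0.1, 0.4]
finger_gap: 85.3
[ 573.8 -306.4  198.5] [-1.7976e+02  1.3000e-01  6.9160e+01] 12.6
cap_wing [248.1 171.8] 0.95 [ 558.5 -303.5   55. ]
```

View pics/w8c.png

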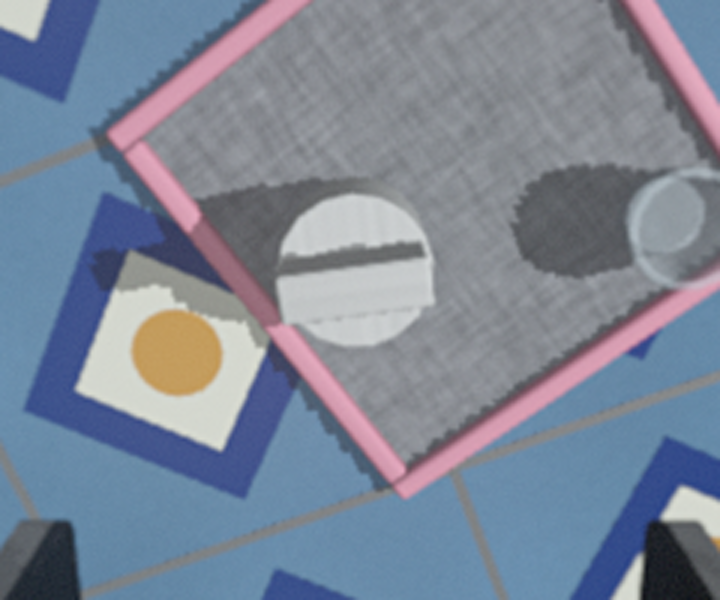

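```bash
python3 - <<'E'
from h import *
p=snap('wrist'); s,T=tool()
print(s['joint_pos'].round(1),s['tool_pos'])
q=[onz(p,(u/3+130,v/3+80),67)[:2] for u,v in [(277,277),(428,258),(435,304),(283,325)]]
c=np.mean(q,0);print(c,[np.linalg.norm(q[i]-q[(i+1)%4]) for i in range(4)])
d=(q[1]+q[2]-q[0]-q[3]);print(np.degrees(np.arctan2(d[1],d[0])))
# where TCP should be after turning so that wing is at tool y=-10 with yaw -13.5
yw=np.radians(-13.5); ty=np.array([np.sin(yw),-np.cos(yw)]); g=c+10*ty
print(g,rel([*g,190]))
E
```

```text
[ -32.5   17.1   80.    -0.2   83.1 -101.7] [ 573.89886475 -306.90350645  198.88340655]
[ 560.5779138  -304.23341027] [np.float64(40.679691522124116), np.float64(12.856794150042358), np.float64(41.63088146404705), np.float64(13.460553626514002)]
76.96352080855469
[ 558.24346016 -313.95710947] [-0.01214342 -0.01208468  0.00895867]
```

```bash
python3 -m jog '[[-0.003,-0.003,0,8.5,100],[-0.006,-0.006,0,17,100],[-0.012,-0.012,0.009,25.5,100],[-0.012,-0.012,0.009,34,100],[-0.012,-0.012,0.009,42.5,100],[-0.012,-0.012,0.009,51,100],[-0.012,-0.012,0.009,59.5,100],[-0.012,-0.012,0.009,68,100]]' && python3 -m jog '[[0,0,0,8.5,100],[0,0,0,15,100],[0,0,0,15,100],[0,0,0,15,100],[0,0,0,15,100]]' && python3 b.py w9 cap_wing cap; python3 -c "
import cv2
i=cv2.imread('pics/w9.png');cv2.imwrite('pics/w9c.png',cv2.resize(i[80:280,130:370],None,fx=3,fy=3,interpolation=cv2.INTER_CUBIC))"
```

```text
time: 13.55
tool_pos: [558.6, -313.4, 190.2]
tcp_rot: [179.9, 0.2, 0.8]
ft_force: [-0.1, 0.1, -0.4]
finger_gap: 85.4
time: 14.05
tool_pos: [558.6, -313.3, 190.3]
tcp_rot: [179.9, 0.2, -14.0]
ft_force: [-0.3, 0.1, -1.1]
finger_gap: 85.4
[ 558.6 -313.3  190.3] [179.86   0.19 -14.04] 14.1
cap_wing [253.1 176.3] 0.87 [ 562.6 -303.7   55. ]
cap_wing [421.1 109.1] 0.25 [ 701.6 -282.8   55. ]
cap [249.6 161.7] 0.64 [ 560.  -301.6    4. ]
```

View pics/w9c.png

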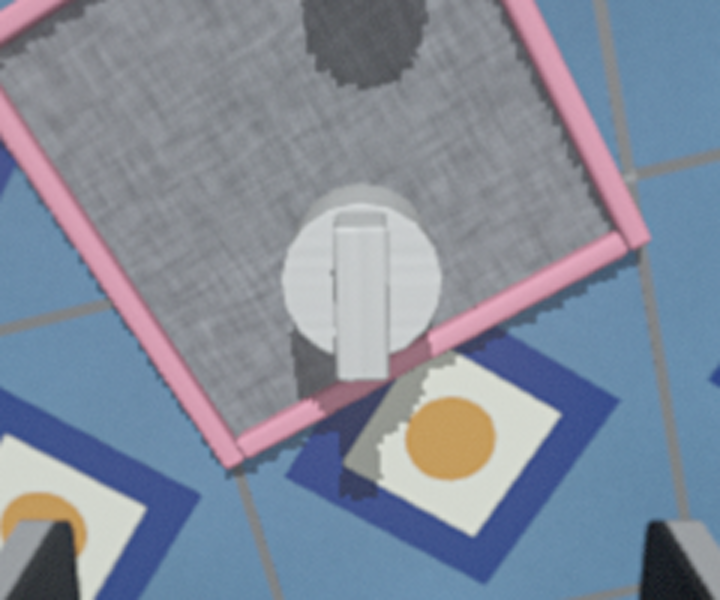

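```bash
python3 - <<'E'
from h import *
p=snap('wrist'); s,T=tool()
q=[onz(p,(u/3+130,v/3+80),67)[:2] for u,v in [(334,228),(387,228),(389,379),(338,379)]]
c=np.mean(q,0);print(c,[np.linalg.norm(q[i]-q[(i+1)%4]) for i in range(4)])
d=(q[2]+q[3]-q[0]-q[1]);print(np.degrees(np.arctan2(d[1],d[0])),s['tcp_rot'])
print(rel([*c,69]))
E
```

```text
[ 560.37460571 -304.59710972] [np.float64(13.498816404346407), np.float64(40.85267906859907), np.float64(13.638947423398095), np.float64(40.857932775096174)]
-102.90067673186535 [179.86207705   0.19706442 -14.12049071]
[ 2.95954086e-05 -9.25580484e-03  1.21219057e-01]
```

```bash
python3 -m jog '[[0.001,-0.009,0.02,-1,100],[0.001,-0.009,0.05,-1,100],[0.001,-0.009,0.08,-1,100],[0.001,-0.009,0.105,-1,100],[0.001,-0.009,0.121,-1,100],[0.001,-0.009,0.121,-1,100],[0.001,-0.009,0.121,-1,40],[0.001,-0.009,0.121,-1,0]]' 60 && python3 -m jog '[[0,0,0,0,0],[0,0,0,0,0],[0,0,0,0,0],[0,0,0,0,0],[0,0,0,0,0],[0,0,0,0,0]]'
```

```text
time: 15.05
tool_pos: [562.5, -305.9, 71.4]
tcp_rot: [179.8, 0.0, -13.1]
ft_force: [0.6, 0.3, 0.7]
finger_gap: 59.2
time: 15.65
tool_pos: [562.8, -306.2, 72.1]
tcp_rot: [179.8, -0.0, -13.1]
ft_force: [-1.5, 0.3, 6.3]
finger_gap: 12.7
```

```bash
python3 -m jog '[[0,0,-0.02,0,0],[0,0,-0.05,0,0],[0,0,-0.09,0,0],[0,0,-0.13,0,0],[0,0,-0.14,0,0],[0,0,-0.14,0,0],[0,0,-0.14,0,0]]' && python3 - <<'E'
from h import *
p=snap('wrist','w10.png'); s,T=tool();Ti=np.linalg.inv(T)
print(s['tool_pos'],s['tcp_rot'],s['finger_gap'],rel([554,269,212]))
i=p['image'][130:384,130:370,::-1]; cv2.imwrite('pics/w10c.png',cv2.resize(i,None,fx=2.3,fy=2.3,interpolation=cv2.INTER_CUBIC))
print(r.pinpoint(p,'cap_wing'))
E
```

```text
time: 16.35
tool_pos: [562.3, -305.3, 210.3]
tcp_rot: [179.8, 0.1, -13.1]
ft_force: [-0.2, -0.3, -0.7]
finger_gap: 12.1
[ 561.86754879 -304.97539066  209.37107889] [179.85642899   0.18075667 -13.11452125] 12.428215156551195 [-0.13790391 -0.55721287 -0.00359014]
[{'uv': [247.3, 255.6], 'conf': 0.92}]
```

View pics/w10c.png

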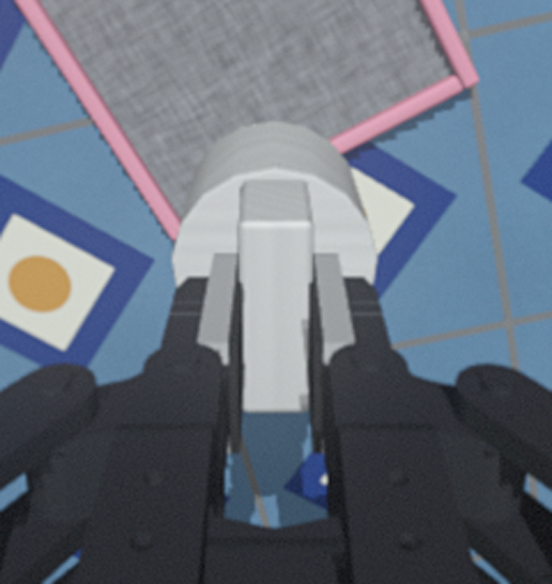

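```bash
python3 - <<'E'
from h import *
p=snap('wrist'); s,T=tool();Ti=np.linalg.inv(T); z=s['tool_pos'][2]
q=np.array([(Ti@np.r_[onz(p,(u/2.3+130,v/2.3+130),z-5.1),1])[:3] for u,v in [(241,222),(312,222),(312,411),(243,411)]])
print(q.round(1),q.mean(0)); print((Ti@np.r_[onz(p,(247.3,255.6),z-17.1),1])[:3])
print(s['joint_pos'].round(1))
E
```

```text
[[ -7.2 -22.1   5.1]
 [  5.8 -22.1   5. ]
 [  6.5  19.1   5.1]
 [ -7.4  19.1   5.2]] [-0.57848365 -1.51622027  5.09853434]
[-2.04730888 -1.93467686 17.1029426 ]
[-33.   14.9  81.5  -0.2  83.8 -19.8]
```

```bash
python3 -m jog '[[-0.01,-0.03,0,4,0],[-0.025,-0.07,0,8,0],[-0.04,-0.11,0,12,0],[-0.055,-0.15,0,16,0],[-0.07,-0.195,0,20,0],[-0.086,-0.24,0,25,0],[-0.102,-0.285,0,30,0],[-0.118,-0.33,0,35,0]]' && python3 - <<'E'
from h import *
s,T=tool();print(s['tcp_rot'],s['finger_gap'],rel([499,227,212]))
E
```

```text
time: 17.3
tool_pos: [520.4, 45.0, 207.4]
tcp_rot: [179.7, 0.2, -48.3]
ft_force: [0.7, -0.2, -0.6]
finger_gap: 12.7
[ 1.79680141e+02  1.79027493e-01 -4.83409070e+01] 12.722939141493535 [-0.15025265 -0.10493736 -0.00474243]
```

```bash
python3 -m jog '[[-0.04,-0.028,-0.003,2,0],[-0.08,-0.056,-0.005,4,0],[-0.12,-0.084,-0.005,4,0],[-0.15,-0.105,-0.005,4,0],[-0.15,-0.105,-0.005,4,0],[-0.15,-0.105,-0.005,4,0],[-0.15,-0.105,-0.005,4,0]]' && cat > fit.py <<'E'
from h import *
from scipy.optimize import least_squares
def fit(p,bgr,guess,tag,rowmax=400):
    hsv=cv2.cvtColor(bgr,cv2.COLOR_BGR2HSV)
    m=((hsv[...,1]<45)&(hsv[...,2]>90)).astype(np.uint8)
    m=cv2.morphologyEx(m,cv2.MORPH_OPEN,np.ones((3,3),np.uint8))
    g=proj(p,[[*guess,74]])[0]; m[rowmax:]=0
    roi=np.zeros_like(m); cv2.circle(roi,tuple(int(v) for v in g),int(60*50/ max(1,1)/50*1.2),1,-1); m&=roi
    n,l,st,_=cv2.connectedComponentsWithStats(m); k=1+np.argmax(st[1:,4])
    hull=cv2.convexHull(np.argwhere(l==k)[:,::-1].astype(np.int32))
    cont=np.zeros_like(m); cv2.drawContours(cont,[hull],-1,1,1); P=np.argwhere(cont)[:,::-1]
    XY=np.array([onz(p,u,74)[:2] for u in P.astype(float)])
    f=lambda a: np.hypot(*(XY-a[:2]).T)-a[2]
    o=least_squares(f,[*guess,34],loss='soft_l1',f_scale=.7); print(tag,o.x.round(2),'rms',np.sqrt(np.mean(f(o.x)**2)).round(2),st[k,4],g.round(1),hull[:,0].min(0),hull[:,0].max(0))
    return o.x
if __name__=='__main__':
    p=snap('wrist','w11.png'); s,T=tool(); print(s['tool_pos'],s['tcp_rot'],s['finger_gap'])
    c=fit(p,p['image'][:,:,::-1].copy(),[554,269],'now')
    Ti=np.linalg.inv(T); print('tool',(Ti@np.r_[c[:2],74,1])[:3])
    for k,z in [('vial_mouth',85),('half_mark',74),('rod_head',95),('stand',0),('cap_wing',s['tool_pos'][2]-17.1)]:
        for d in r.pinpoint(p,k)[:2]: 
            X=onz(p,d['uv'],z); print(k,d['uv'],d['conf'],X.round(1),(Ti@np.r_[X,1])[:3].round(1))
    for f,pos,rot in [('w2',[564.2,267.5,165.4],[179.69,-.29,69.06]),('w7',[556,270,193.1],[179.81,-.09,69.05])]:
        T=np.eye(4);T[:3,:3]=Ro.from_euler('xyz',rot,degrees=True).as_matrix();T[:3,3]=pos
        q=dict(p); q['W']=T@np.array(p['tool_from_camera']); fit(q,cv2.imread(f'pics/{f}.png'),[554,269],f)
E
python3 fit.py
```

```text
time: 18.0
tool_pos: [498.9, 226.0, 211.2]
tcp_rot: [179.6, 0.2, -52.4]
ft_force: [-0.8, -0.5, -0.8]
finger_gap: 12.6
[499.12964287 225.71192618 211.46011273] [ 1.79587794e+02  1.60440041e-01 -5.24073448e+01] 12.488661853280869
now [553.98 268.51  33.94] rms 0.23 6042 [249.4  99. ] [206  52] [294 143]
tool [-7.01825832e-02 -7.05549927e+01  1.36956800e+02]
vial_mouth [249.6, 96.3] 0.76 [555.9 270.2  85. ] [ -0.3 -73.  125.9]
half_mark [277.5, 77.4] 0.66 [579.4 261.9  74. ] [ 20.7 -86.6 136.8]
rod_head [248.2, 99.9] 0.62 [553.5 269.6  95. ] [ -1.3 -70.7 116. ]
rod_head [250.0, 214.1] 0.28 [486.  215.8  95. ] [1.000e-01 1.560e+01 1.166e+02]
stand [251.0, 94.6] 0.83 [556.6 269.4   0. ] [  1.  -73.7 210.9]
stand [287.7, 227.4] 0.53 [469.4 150.    0. ] [ 42.4  68.2 211.8]
cap_wing [251.3, 255.4] 0.81 [500.8 226.2 194.4] [ 0.6 -1.7 17.1]
cap_wing [250.7, 94.7] 0.24 [558.5 271.2 194.4] [  0.2 -74.9  16.6]
w2 [559.23 265.68  38.02] rms 4.76 8340 [245.4 191.7] [177 146] [306 241]
w7 [558.78 264.45  39.73] rms 6.28 6117 [247.  191.9] [181 149] [304 236]
```

```bash
python3 - <<'E'
import cv2,numpy as np
i=cv2.imread('pics/w11.png');h=cv2.cvtColor(i,cv2.COLOR_BGR2HSV);m=(h[...,1]<45)&(h[...,2]>90)
for r in range(180,262,4):
    c=np.flatnonzero(m[r,180:320])+180
    if len(c):
        runs=np.split(c,np.flatnonzero(np.diff(c)>1)+1); print(r,[(int(a[0]),int(a[-1])) for a in runs if len(a)>2])
g=cv2.cvtColor(i,cv2.COLOR_BGR2GRAY)
for r in (224,232,240,250): print(r,g[r,225:275])
E
```

```text
180 [(266, 270)]
184 [(240, 258), (271, 275)]
188 [(230, 267), (277, 281)]
192 [(223, 273), (282, 286), (316, 319)]
196 [(207, 276), (287, 291), (313, 319)]
200 [(181, 279), (293, 297), (310, 319)]
204 [(182, 281), (298, 302), (307, 319)]
208 [(183, 203), (214, 283), (303, 315)]
212 [(183, 198), (213, 284), (300, 313)]
216 [(184, 196), (212, 285), (297, 308), (314, 318)]
220 [(185, 195), (211, 287), (294, 305)]
224 [(186, 196), (209, 288), (290, 301)]
228 [(187, 199), (208, 298)]
232 [(188, 204), (207, 294)]
236 [(188, 292)]
240 [(189, 293)]
244 [(190, 293)]
248 [(206, 265), (268, 292)]
252 [(206, 210), (220, 232), (234, 265), (267, 279)]
256 [(219, 231), (235, 264), (268, 280)]
260 [(218, 231), (236, 264), (268, 280)]
224 [205 203 204 203 202 202 205 204 199 179 172 170 169 168 169 167 166 166
 165 165 165 165 166 168 166 166 168 167 167 166 168 166 168 165 166 165
 163 164 152 128 119 136 141 138 140 138 140 138 139 139]
232 [204 204 203 203 204 204 205 201 193 200 202 201 200 199 198 199 200 201
 202 201 201 202 202 201 199 197 196 197 197 196 198 198 199 200 200 199
 200 199 190 173 149 134 139 141 140 142 140 140 140 140]
240 [155 155 156 157 156 157 157 151 148 189 202 202 200 198 199 198 199 200
 199 201 201 202 200 200 199 197 196 197 196 197 197 197 198 198 200 199
 199 197 189 169 142 103 100 106 105 105 104 104 103 104]
250 [146 146 147 148 148 150 141  93 113 186 203 202 200 199 198 196 200 199
 202 200 201 199 201 199 198 197 195 194 195 195 196 196 197 198 198 197
 198 197 184 166 133  77  91 138 143 146 147 145 147 147]
```

```bash
python3 - <<'E'
from h import *
p=snap('wrist'); s,T=tool();Ti=np.linalg.inv(T); z=s['tool_pos'][2]; print(np.array(p['K'])[0,2])
for uv,dz in [((248.5,212),29.1),((248.8,240),5.1),((248.8,250),5.1)]: print((Ti@np.r_[onz(p,uv,z-dz),1])[:3])
c=fit_=None
from fit import fit
c=fit(p,p['image'][:,:,::-1].copy(),[554,269],'now'); print((Ti@np.r_[c[:2],74,1])[:3],s['tcp_rot'])
E
```

```text
249.47124814616987
[ -0.22873455 -19.16880936  28.99437931]
[ -0.01702432 -15.4438863    5.01411588]
[ -0.01823389 -10.67528316   5.04068117]
now [553.84 268.63  33.92] rms 0.24 5965 [249. 100.] [205  53] [293 144]
[-4.46988429e-02 -6.97104329e+01  1.37959982e+02] [ 1.79680854e+02  1.50663740e-01 -5.24052242e+01]
```

```bash
python3 -m jog '[[0,-0.03,0,0,0],[0,-0.06,0,0,0],[0,-0.0685,0,0,0],[0,-0.0685,0,0,0],[0,-0.0685,0.01,0,0],[0,-0.0685,0.03,0,0],[0,-0.0685,0.045,0,0],[0,-0.0685,0.045,0,0]]' && python3 -m jog '[[0,0,0,0,0],[0,0,0,0,0]]' && python3 - <<'E'
from h import *
p=snap('wrist','w12.png'); s,T=tool();Ti=np.linalg.inv(T); print(s['tool_pos'],s['tcp_rot'],s['ft_force'])
from fit import fit
c=fit(p,p['image'][:,:,::-1].copy(),[554,268.6],'now'); print(rel([554,268.5,s['tool_pos'][2]]))
h=cv2.cvtColor(p['image'],cv2.COLOR_RGB2HSV);m=(h[...,1]<45)&(h[...,2]>90)
for q in range(130,230,6):
    c=np.flatnonzero(m[q,150:350])+150
    if len(c): print(q,[(int(a[0]),int(a[-1])) for a in np.split(c,np.flatnonzero(np.diff(c)>1)+1) if len(a)>2])
E
```

```text
time: 19.15
tool_pos: [551.0, 266.7, 163.2]
tcp_rot: [179.3, 0.2, -52.4]
ft_force: [-0.7, -0.2, -1.4]
finger_gap: 12.1
time: 19.35
tool_pos: [550.8, 266.6, 163.5]
tcp_rot: [179.3, 0.2, -52.4]
ft_force: [-0.3, -0.2, -0.5]
finger_gap: 12.4
[551.16029659 266.74484064 163.93038802] [179.39060644   0.23221935 -52.42335864] [ 0.38626707 -0.17848546 -0.47871206]
now [545.53 261.99  45.06] rms 2.77 9921 [250.4 200.5] [179 151] [322 272]
[ 3.40680063e-04 -3.32070624e-03 -3.67009707e-05]
130 []
136 []
142 []
148 []
154 [(233, 269), (315, 331)]
160 [(221, 280), (304, 331)]
166 [(215, 286), (305, 332)]
172 [(209, 291), (314, 332)]
178 [(155, 160), (206, 294), (319, 332)]
184 [(163, 168), (204, 297), (321, 333)]
190 [(172, 177), (194, 197), (202, 299), (320, 333)]
196 [(181, 186), (189, 193), (200, 300), (316, 333)]
202 [(185, 194), (203, 299), (306, 333)]
208 [(180, 184), (198, 334)]
214 [(176, 179), (205, 291), (295, 305)]
220 [(171, 175), (208, 293)]
226 [(167, 170), (209, 290)]
```

```bash
cat > g.py <<'E'
from h import *
from scipy.optimize import least_squares
p=snap('wrist'); s,T=tool();Ti=np.linalg.inv(T); print(s['tool_pos'],s['tcp_rot'])
h=cv2.cvtColor(p['image'],cv2.COLOR_RGB2HSV);m=(h[...,1]<45)&(h[...,2]>90)
P=[]
for q in range(152,200,2):
    c=np.flatnonzero(m[q,150:350])+150
    rr=[a for a in np.split(c,np.flatnonzero(np.diff(c)>1)+1) if len(a)>25]
    if rr: P+= [(rr[0][0]-.5,q),(rr[-1][-1]+.5,q)]
XY=np.array([onz(p,u,74)[:2] for u in P])
f=lambda a: np.hypot(*(XY-a).T)-33.95
o=least_squares(f,[554,268.5],loss='soft_l1',f_scale=.5); c=o.x; print(c,np.sqrt(np.mean(f(c)**2)))
w=(T@[0,-1.6,17.1,1])[:3]; print('wing',w)
for m_ in (c,[554,268.5]): 
    d=np.array([*m_,0])-w; d[2]=0; print('shift',T[:3,:3].T@d, 'down', w[2]-125)
E
python3 g.py
```

```text
[551.38068651 266.85328037 164.17015079] [179.42026132   0.22190411 -52.42003948]
[554.55249739 268.89050727] 10.24846283562525
wing [552.47108074 267.77603181 147.05496543]
shift [ 0.38616141 -2.32907751 -0.02506289] down 22.054965425280642
shift [ 0.35868931 -1.65309946 -0.01811647] down 22.054965425280642
```

```bash
python3 -m jog '[[0.0003,-0.002,0,0,0],[0.0003,-0.002,0.004,0,0],[0.0003,-0.002,0.008,0,0],[0.0003,-0.002,0.008,0,0],[0.0003,-0.002,0.008,0,0]]' && python3 g.py && python3 -m jog '[[0,0,0.003,0,0],[0,0,0.006,0,0],[0,0,0.008,0,0],[0,0,0.008,0,0]]'
```

```text
time: 19.95
tool_pos: [552.8, 267.7, 155.7]
tcp_rot: [179.4, 0.2, -52.4]
ft_force: [0.7, -0.1, 0.5]
finger_gap: 12.3
[552.9259566  267.76656894 155.91677229] [179.39589509   0.23221326 -52.4219027 ]
[554.80413494 268.84927994] 11.288492938647892
wing [554.00873273 268.68728855 138.80099386]
shift [ 0.35668507 -0.72910784 -0.00913341] down 13.80099386282825
shift [0.14310369 0.12113673 0.00069725] down 13.80099386282825
time: 20.4
tool_pos: [552.5, 267.6, 147.3]
tcp_rot: [179.3, 0.2, -52.4]
ft_force: [-0.0, 0.1, -0.7]
finger_gap: 12.1
```

```bash
python3 -m jog '[[0,0,0.002,0,0],[0,0,0.004,0,0],[0,0,0.005,0,0],[0,0,0.0055,0,0],[0,0,0.0055,0,0]]'
```

```text
time: 20.9
tool_pos: [552.5, 267.6, 142.3]
tcp_rot: [179.4, 0.2, -52.4]
ft_force: [-1.2, -0.4, 3.9]
finger_gap: 12.3
```

```bash
python3 -m jog '[[0,0,0.0005,0,0],[0,0,0.001,0,0],[0,0,0.001,0,0]]'; python3 -m jog '[[0,0,0,3,0],[0,0,0,6,0],[0,0,0,9,0],[0,0,0,12,0],[0,0,0,12,0]]'
```

```text
time: 21.2
tool_pos: [552.6, 267.7, 142.2]
tcp_rot: [179.4, 0.2, -52.4]
ft_force: [-4.7, -1.3, 9.6]
finger_gap: 12.5
time: 21.7
tool_pos: [552.9, 267.8, 142.2]
tcp_rot: [179.4, 0.1, -64.5]
ft_force: [-1.0, 0.1, 1.5]
finger_gap: 12.8
```

```bash
python3 -m jog '[[-0.0001,0,0,4,0],[-0.0002,0,0,8,0],[-0.0003,0,0,12,0],[-0.0005,-0.0001,0,17,0],[-0.0006,-0.0001,0,22,0],[-0.0006,-0.0001,0,22,0]]' && python3 - <<'E'
from h import *
s,T=tool(); print(s['joint_pos'].round(1),s['wrist_torque'],s['tcp_rot'], (T@[0,-1.6,17.1,1])[:3])
E
```

```text
time: 22.3
tool_pos: [552.7, 268.4, 142.2]
tcp_rot: [179.4, -0.1, -86.5]
ft_force: [-0.3, -0.4, 0.9]
finger_gap: 12.2
[2.110e+01 1.450e+01 8.910e+01 1.000e-01 7.700e+01 1.075e+02] [-0.10654596 -0.03888031  0.01286947] [ 1.79402498e+02 -1.36282364e-01 -8.64603313e+01] [554.17137595 268.47483497 125.05539453]
```

```bash
python3 -m jog '[[-0.0001,0,0,4,0],[-0.0002,0,0,8,0],[-0.0004,0,0,13,0],[-0.0005,-0.0001,0,17,0],[-0.0006,-0.0001,0,20.5,0],[-0.0006,-0.0001,0,20.5,0],[-0.0006,-0.0001,0,20.5,0]]' && python3 - <<'E'
from h import *
p=snap('wrist','w13.png'); s,T=tool();Ti=np.linalg.inv(T); print(s['wrist_torque'],s['tcp_rot'],s['ft_force'],(T@[0,-1.6,17.1,1])[:3])
# dot + wing
for k,z in [('half_mark',74),('cap_wing',125),('rod_head',95)]:
    for d in r.pinpoint(p,k)[:2]:
        X=onz(p,d['uv'],z); a=X[:2]-[554,268.4]; print(k,d,X.round(1),np.hypot(*a).round(1),np.degrees(np.arctan2(a[1],a[0])).round(1))
g=cv2.cvtColor(p['image'],cv2.COLOR_RGB2GRAY).astype(int)
# wing top-face edges as the sharpest steps inside the window
for q in range(225,290,6):
    d=np.abs(np.diff(g[q,215:285])); print(q,[(int(i)+215,int(d[i])) for i in np.sort(np.argsort(d)[-5:])])
t=[proj(p,(T@[x,y,5.1,1])[:3])[0].round(1) for x in(-7,7) for y in(-22,18)]; print(t)
E
```

```text
time: 23.0
tool_pos: [552.8, 269.0, 142.1]
tcp_rot: [179.5, -0.3, -106.7]
ft_force: [-0.3, -0.3, 0.6]
finger_gap: 12.5
[ 0.00870332 -0.07635511 -0.02660287] [ 179.485894     -0.33901977 -106.77393917] [-0.80186758  0.04649974 -0.3914108 ] [554.17205775 268.46797551 124.97218551]
half_mark {'uv': [248.1, 172.8], 'conf': 0.69} [581.  259.5  74. ] 28.5 -18.2
cap_wing {'uv': [250.9, 257.2], 'conf': 0.79} [553.4 266.5 125. ] 2.0 -108.8
225 [(233, 31), (234, 25), (235, 17), (264, 10), (265, 22)]
231 [(233, 13), (263, 26), (264, 30), (265, 13), (266, 16)]
237 [(233, 14), (262, 11), (263, 24), (264, 31), (266, 12)]
243 [(221, 54), (222, 49), (232, 46), (233, 74), (265, 44)]
249 [(220, 57), (232, 62), (233, 80), (236, 47), (265, 43)]
255 [(234, 33), (235, 39), (263, 47), (264, 34), (279, 24)]
261 [(234, 28), (235, 49), (263, 50), (264, 31), (268, 29)]
267 [(229, 29), (234, 35), (235, 45), (263, 47), (264, 32)]
273 [(216, 25), (234, 31), (235, 51), (263, 53), (264, 30)]
279 [(228, 39), (234, 36), (235, 50), (263, 52), (270, 36)]
285 [(228, 37), (234, 36), (235, 50), (263, 51), (273, 38)]
[array([229.6, 227.5]), array([231.2, 307.2]), array([262.7, 227.5]), array([261.5, 307.2])]
```

```bash
python3 -m jog '[[0,0,0,0,0],[0,0,0,0,0],[0,0,0,0,0]]' && python3 -c "
from bench import r
print(r.hand_in())"
```

```text
time: 23.5
tool_pos: [552.8, 269.0, 142.1]
tcp_rot: [179.5, -0.3, -106.9]
ft_force: [0.1, -0.8, 1.0]
finger_gap: 12.2
the job is handed in; nothing more can be done
None
```

The reamer is in the vial and the bayonet cap sits on the collar, turned to the raised dot. I handed in at about 23.5 s, still gripping the cap.

- **Reamer:** I lowered it until contact at about home height and let it go. The close-up showed its head within about 1 mm of the collar's axis. I did not measure its final height separately.
- **Cap seating:** It went down with no force past the ledge height and met the flange with the wing 40 mm above the mouth.
- **Turn:** I turned it about 54.5° clockwise, in line with the wing, with wrist forces under about 1.5 N and nothing felt from the catch.
- **Last checks:**
  - The computed wing centre is within about 0.3 mm of the axis and 40 mm above the mouth.
  - The wing points along −16.8°. The dot is at −17.3° from the bars and dots, or −18.2° by the network.
  - The wing edges line up with the gripper, so the cap did not slip in the fingers. The grip is set to 60 N.
- **Disagreements:**
  - The network put the wing centre about 2 mm off the axis, still within the 5 mm limit.
  - My circle fit of the flange was poor once the cap covered most of it, so I relied on the earlier clean fit.
  - The network did not find the reamer in the last picture, as the cap hides it.
- **Other items:** I did not take a final overview picture to check that the bystanders had not moved. No move went near them, and no contact was felt.

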